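# Load the sealing-ring magazine

### The arm

A 6-joint arm with a two-finger parallel gripper is mounted at the origin on the work surface. World frame = base frame: x ahead of the robot, y to its left, z up, the work surface at z = 0. Lengths are in m, angles in rad, forces in N, time in s.
With the tool pointing down it reaches from about 0.375 to 0.9 m from the base axis. Payload 3.1 kg.
Tool frame: the origin (TCP) lies midway between the tips of the shut fingers; the grasp point (between the pads) lies robot.tcp_to_grasp behind it (robot.tcp_to_grasp is the distance from the TCP to the grasp point, in m); z points along the fingers, y is the direction in which the jaws open and shut (so a half turn about z gives the same grasp; the last joint's range is limited). The gripper opens to 87 mm and grips with 3 to 60 N. Pads are 19 mm wide; open, the fingers measure 117 mm over their backs; the gripper's body (75 mm by 190 mm) begins 51 mm behind the grasp point.
Start: joints at [-1.377, 0.527, 1.433, -0, 1.181, -0.178], TCP at [0.227, -0.582, 0.223] pointing down, gripper open.
Joint ranges: [-3.08, 3.08], [-0.75, 2.2], [0.22, 2.44], [-1.43, 4.57], [0, 2.65], [-2.85, 2.85]. Speed limits (rad/s): [2.79, 2.79, 3.14, 3.14, 3.14, 3.14].

### API

Orientations are given as a unit quaternion [x, y, z, w].
In Python, from rig import robot, cams, nets gives the robot as it stands. The module is installed in compiled form; this text tells all that it offers.
- The arm moves only by the tool play_rows, never from a script. Its argument "commands" is a list of rows, each an object of numbers: "x", "y", "z": the shift along the tool's x, y, z in mm; "spin": the turn about the tool's z in rad. In form: [{"x": .., "y": .., "z": .., "spin": ..}, ...]. A call has 1 to 8 rows; each row shifts and turns the pose as measured when the row begins, along the tool's axes as they then stand; what a row does not reach is not made up. A row lasts 1/10 s, in which the tool goes at most 50 mm and 8.59 degrees, less where a joint would pass 70% of its speed; a pose out of reach is approached as far as the arm can. A call is refused whole if a number of a shift passes 50 or a number of a turn 0.15, either way. A call with a gripper value outside its range is refused whole. "grip" is the opening, from 0 (shut) to 1 (fully open), set as the call begins (left out, the last holds). The fingers move at their own pace and stop on an object; "newtons" is the grip in N (left out, the last holds). Time passes only in rows, so rows that do not move let the fingers close. It gives the time, the measured TCP pose, the force and the opening at its end, in the units of the state.
- robot.get_obs(): the state, without advancing time (a new reading comes with each control period).
- cams.camera(name): name is "side" or "top"; returns a dict with "img" (420x560x3 uint8, red, green, blue), "fx", "fy", "cx", "cy" (pixels), "world_to_cam" (4x4, takes a point from world to camera coordinates). Camera axes: x right, y up, looking along -z (the intrinsics and any distortion apply to the point x, -y, -z); pixel columns grow to the right and rows downward; lengths in m; the calibration is good to about 2 mm. A picture is of the moment at which its call begins. There is no depth.
- robot.hand_in(): hands the job in, once; it reports no verdict.
Trained networks look in a picture, given as the dict that the camera call returned (one of the last four; its "shot" number tells which), for a name from the list of things; names that differ only in an ending like _2 or _b are one class to them, and where a whole thing is asked for, a point or a joint stands for the part that bears it (a point fixed in the world has none). Each returns a list of dicts, best first, with "conf" (0 to 1); they miss things now and then, are a little off and sometimes report something else, mostly with a low value. They report only what shows in the picture. A call takes as long as a camera call. They do not tell look-alikes from the thing itself.
- nets.outline_of(picture, name): "region" (420x560 bool, what is visible of it) and "pixel" ([column, row] in pixels, amid what is visible of it).
The state is a dict: "time": time; "q": joint angles; "joint_velocities": joint speeds; "joint_torque": joint torques, N m; "position": TCP position; "tool_rot": TCP orientation; "ft_force": force on the tool from outside, world axes, zero at the start; "moment": the same for the moment, N m; "grip_width": finger opening in m.
Only numpy, scipy, OpenCV 4.12 (cv2) and the standard library are available. Lean on these libraries where they do the work, as an engineer would, in place of code of your own. Each camera call takes 0.05 s, during which the arm holds its last target.

### The job

Load the ring magazine of the jar-sealing station: slide the thick white ring along the raised deck to the round mouth and let it drop to the bottom of the tube, then slide in the two thin rings, in either order, so that all three lie flat on one another in one column. Keep the rings sliding on the deck - do not lift them off it - and leave everything else standing where it is.

Things in the scene. Friction and masses are not known exactly. Their poses are not given: they have to be found in the camera images.
- thick_ring_mid (a point): the thick ring: flat round white plastic ring lying flat on the deck, outer diameter 84 mm, bore 46 mm, 20 mm thick; the point is its centre, half-way up (10 mm above the surface it lies on); z is its axis; about 110 g, slides with ordinary plastic-on-metal friction. It goes in first.
- thin_ring_a_mid (a point): one of two equal thin rings: flat round white plastic ring lying flat on the deck, outer diameter 84 mm, bore 46 mm, 10 mm thick; the point is its centre, half-way up (5 mm above the surface it lies on); z is its axis; about 55 g, slides with ordinary plastic-on-metal friction
- thin_ring_b_mid (a point): the other thin ring: flat round white plastic ring lying flat on the deck, outer diameter 84 mm, bore 46 mm, 10 mm thick; the point is its centre, half-way up (5 mm above the surface it lies on); z is its axis; about 55 g, slides with ordinary plastic-on-metal friction
- mouth (a point): centre of the round mouth, level with the deck's top (60 mm above the table); 89 mm wide, straight-walled, it leads into a tube of the same bore, 46 mm deep. A ring slid over it tips in, leading edge first, once its centre is within about 14 mm; it may lean in the tube until pressed flat. The fixed grey metal deck, 380 mm (its x) by 620 mm (its y), is centred on the mouth and edged by a 6 mm high rim; this frame's x and y lie along the deck's sides, z up
- tube_floor (a point): centre of the tube's floor, 46 mm straight below the mouth; same axes. Three seated rings fill 40 mm of the tube, so the top one lies 6 mm below the deck
- jar: bystander: small closed specimen jar on the deck, 52 mm diameter, 40 mm high; its origin is the centre of its underside
- cap: bystander: solid white jar cap (no bore) on the deck, 56 mm diameter, 14 mm high; its origin is the centre of its underside
- dropper: bystander: square white dropper bottle on the deck, 36 by 36 mm (51 mm across corners), 40 mm high; its origin is the centre of its underside
- reagent: bystander: white bottle on the table beside the deck, 60 mm diameter, 110 mm high; its origin is the centre of its underside
- cassette_a: bystander: loose white test cassette on the table left of the deck, 22 by 72 by 5 mm; its origin is the centre of its underside
- cassette_b: bystander: loose white test cassette on the table right of the deck, 22 by 72 by 5 mm; its origin is the centre of its underside
Things that resemble listed ones, but are neither listed nor needed, are in the scene too. What is shaped like the part that bears thin_ring_a_mid but black is not meant.

How it is judged:
By the outcome, as a careful person would: the job done as asked, in the order asked, and still so for the second after the job is handed in, with the robot touching nothing.
It also fails if it takes over 72 s, if anything falls off the work surface, if the arm or the gripper's body presses on something with over 40 N, if the wrist force passes 120 N, or if a joint passes its speed limit or range.

## Working session

There is one attempt and no reset: what is moved stays moved. The work goes in short steps, Python scripts to look and compute and a tool call to move; the robot and the scene stay as the last step left them, time stands still between calls to the robot, and variables do not carry over. Pictures are saved under pics/ and viewed, and the job is handed in when it is done.

Besides the shell and the picture viewer there is one more tool, called after ">>>" as name(argument=value, ...) on one line, values as JSON. play_rows: Moves the arm, as the interface text tells. Its arguments: {"type":"object","properties":{"commands":{"type":"array"},"grip":{"type":"number"},"newtons":{"type":"number"}},"required":["commands"]}

```bash
mkdir -p pics; python3 - <<'E'
from rig import robot,cams,nets
import cv2,numpy as np
print(robot.get_obs(), robot.tcp_to_grasp)
for n in ("top","side"):
    p=cams.camera(n)
    print(n,{k:(v if k!='img' else v.shape) for k,v in p.items()})
    cv2.imwrite(f"pics/{n}0.png",p["img"][:,:,::-1])
    for name in ("thick_ring_mid","thin_ring_a_mid","jar","cap","dropper"):
        for r in nets.outline_of(p,name):
            ys,xs=np.where(r["region"]);print(name,round(r["conf"],2),r["pixel"],xs.min(),xs.max(),ys.min(),ys.max(),len(xs))
E
```

```text
{'time': 0.0, 'q': array([-1.37748997e+00,  5.28471432e-01,  1.43389525e+00, -6.26797463e-06,
        1.18141094e+00, -1.78529357e-01]), 'joint_velocities': array([ 0.0003108 , -0.00264413,  0.00038494,  0.0004088 , -0.00026216,
       -0.00091523]), 'joint_torque': array([ 3.34734877e-04, -4.40042746e+01, -1.76589131e+01,  6.33282680e-02,
        5.82038693e-02, -1.65160654e-04]), 'position': array([ 0.22694416, -0.58155245,  0.22157066]), 'tool_rot': array([ 9.82766193e-01,  1.84849715e-01, -1.09697440e-05, -1.09243173e-03]), 'ft_force': array([-0.92239978, -0.72240523,  0.31647698]), 'moment': array([-0.07984537,  0.01857915,  0.04248708]), 'grip_width': 0.08691985810254697} 0.0187
top {'img': (420, 560, 3), 'fx': 438.53978628219716, 'fy': 438.53978628219716, 'cx': 278.84411510052934, 'cy': 208.22513355626504, 'world_to_cam': array([[-0.02329064, -0.9996863 ,  0.00921143,  0.01659897],
       [ 0.99534358, -0.02232544,  0.09376957, -0.48847788],
       [-0.0935345 ,  0.01135249,  0.99555131, -1.11194671],
       [ 0.        ,  0.        ,  0.        ,  1.        ]]), 'shot': 1}
th
[... 461 characters left out ...]
'cy': 207.15237340312635, 'world_to_cam': array([[ 0.96620214, -0.25674817, -0.02310404, -0.47858198],
       [ 0.16260116,  0.5374432 ,  0.82747548, -0.16214329],
       [-0.20003571, -0.80326533,  0.56102632, -1.17899091],
       [ 0.        ,  0.        ,  0.        ,  1.        ]]), 'shot': 2}
thick_ring_mid 0.93 [331.5, 207.1] 319 344 200 218 398
thin_ring_a_mid 0.82 [328.2, 260.2] 313 344 245 266 456
thin_ring_a_mid 0.67 [416.0, 310.7] 399 433 294 321 573
thin_ring_a_mid 0.53 [226.9, 298.3] 221 234 289 311 177
jar 0.7 [252.1, 217.0] 244 261 205 225 304
cap 0.69 [274.9, 195.6] 266 283 191 204 180
cap 0.39 [325.7, 250.7] 313 344 245 266 479
dropper 0.72 [311.3, 227.5] 305 319 218 233 183
```

View pics/top0.png

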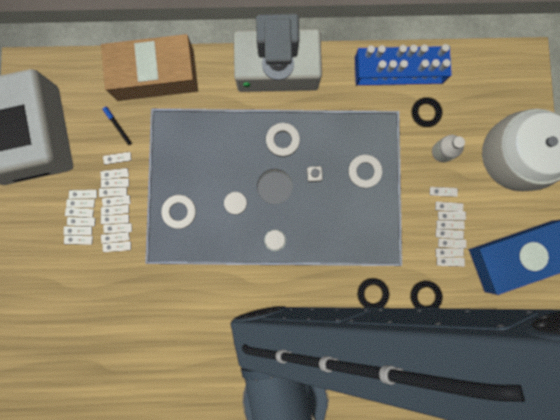

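View pics/side0.png

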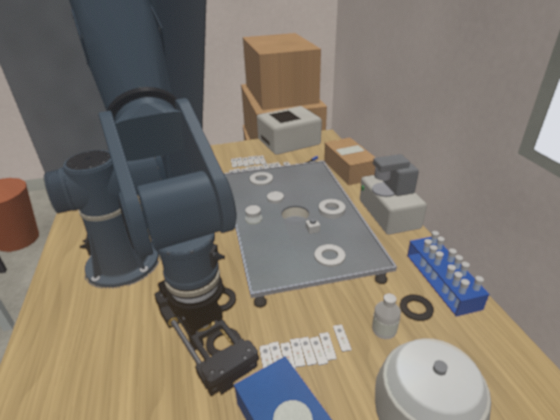

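```bash
cat > h.py <<'E'
import numpy as np,cv2
def ray(p,u,v,z):
    W=p["world_to_cam"];R=W[:3,:3];t=W[:3,3]
    d=np.array([(u-p["cx"])/p["fx"],-(v-p["cy"])/p["fy"],-1.0])
    o=-R.T@t;d=R.T@d
    return o+d*(z-o[2])/d[2]
def proj(p,X):
    W=p["world_to_cam"];c=W[:3,:3]@np.asarray(X)+W[:3,3]
    return p["cx"]+p["fx"]*c[0]/-c[2], p["cy"]-p["fy"]*c[1]/-c[2]
E
python3 - <<'E'
from rig import robot,cams,nets
import cv2,numpy as np
from h import *
T=cams.camera("top");S=cams.camera("side")
for n,p,(x0,y0,x1,y1) in (("t",T,(140,100,410,275)),("s",S,(220,150,400,300))):
    c=p["img"][y0:y1,x0:x1,::-1]
    f=800/(x1-x0) if n=="t" else 3.9
    cv2.imwrite(f"pics/z{n}.png",cv2.resize(c,None,fx=min(f,2.9) if n=="t" else f,fy=min(f,2.9) if n=="t" else f,interpolation=cv2.INTER_CUBIC))
g=cv2.cvtColor(T["img"],cv2.COLOR_RGB2GRAY)
m=(g>140).astype(np.uint8); m[:, :152]=0;m[:,398:]=0;m[:112]=0;m[262:]=0
n,l,st,ce=cv2.connectedComponentsWithStats(m)
for i in range(1,n):
    if st[i,4]>60:
        cs,_=cv2.findContours((l==i).astype(np.uint8),cv2.RETR_EXTERNAL,cv2.CHAIN_APPROX_NONE)
        e=cv2.fitEllipse(cs[0]);print(st[i],e, ray(T,*e[0],.07)[:2],ray(T,*e[0],.08)[:2])
for z in (.06,):
  for uv in ((151,110),(399,110),(400,264),(148,263),(275,187)): print(uv,ray(T,*uv,z))
for nm in ("thick_ring_mid","thin_ring_a_mid"):
  for q,P in (("T",T),("S",S)):
    for r in nets.outline_of(P,nm):print(nm,q,round(r["conf"],2),r["pixel"])
E
```

```text
[266 122  34  34 659] ((282.32757568359375, 138.65003967285156), (32.551326751708984, 33.460079193115234), 84.95362854003906) [ 0.6599956  -0.00690008] [ 0.65743327 -0.00666721]
[349 154  34  34 671] ((365.1242370605469, 170.63157653808594), (32.823280334472656, 33.301612854003906), 113.54418182373047) [ 0.57400342 -0.21228705] [ 0.57223536 -0.2101571 ]
[307 166  15  15 154] ((314.1325378417969, 173.10208129882812), (15.488030433654785, 15.57792854309082), 65.88534545898438) [ 0.57051425 -0.08430976] [ 0.56877842 -0.08336189]
[223 191  24  24 428] ((234.74978637695312, 202.37466430664062), (22.070823669433594, 22.916873931884766), 56.061649322509766) [0.50132819 0.11498423] [0.5002314  0.11409131]
[161 194  35  35 698] ((177.78468322753906, 211.23516845703125), (33.112274169921875, 34.27425765991211), 46.341278076171875) [0.48243215 0.25600031] [0.4815099  0.25380488]
[264 229  22  22 363] ((274.2388000488281, 239.8302001953125), (20.59404754638672, 20.662221908569336), 104.66458129882812) [0.40639518 0.01912672] [0.40617525 0.01911919]
(151, 110) [0.74402757 0.32587792 0.06      ]
(399, 110) [ 0.7311589  -0.30796677  0.06      ]
(400, 264) [ 0.33964649 -0.29123673  0.06      ]
(148, 263) [0.35679646 0.3317211  0.06      ]
(275, 187) [0.53903927 0.01426551 0.06      ]
thick_ring_mid T 0.83 [288.2, 147.1]
thick_ring_mid S 0.69 [329.9, 210.5]
thin_ring_a_mid T 0.92 [421.7, 287.0]
thin_ring_a_mid T 0.79 [367.1, 286.0]
thin_ring_a_mid T 0.77 [429.8, 103.3]
thin_ring_a_mid T 0.71 [362.6, 180.5]
thin_ring_a_mid S 0.79 [417.4, 301.7]
thin_ring_a_mid S 0.71 [327.8, 261.0]
thin_ring_a_mid S 0.59 [209.9, 343.4]
thin_ring_a_mid S 0.52 [225.4, 297.2]
thin_ring_a_mid S 0.22 [384.9, 317.3]
```

View pics/zt.png

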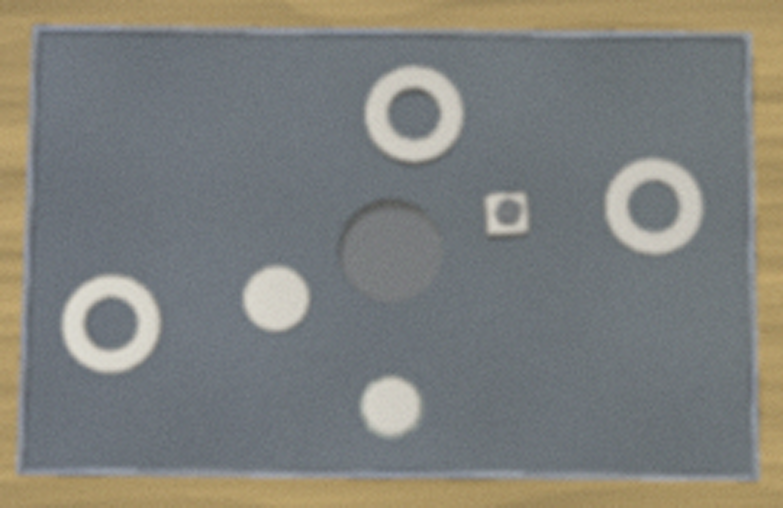

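View pics/zs.png

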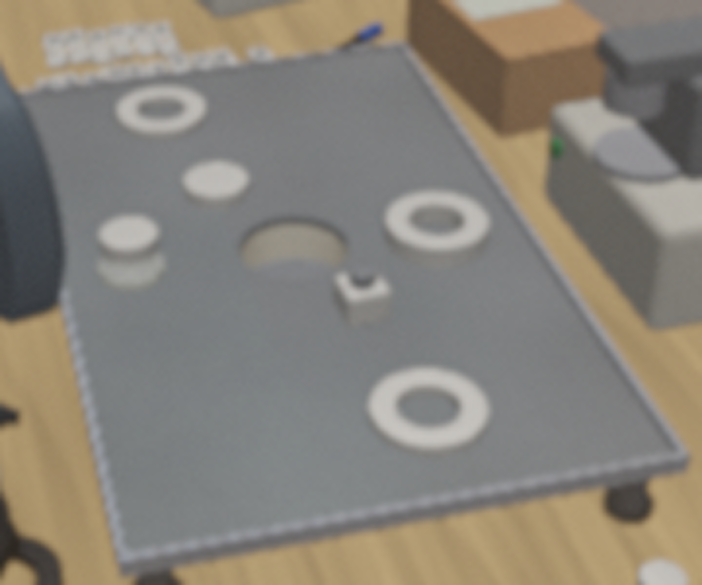

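```bash
cat >> h.py <<'E'
from scipy.ndimage import map_coordinates
from scipy.optimize import minimize
a=np.linspace(0,2*np.pi,120,endpoint=False)
def samp(p,g,c,r,z,ang=a):
    W=p["world_to_cam"]
    X=np.stack([c[0]+r*np.cos(ang),c[1]+r*np.sin(ang),np.full(len(ang),z)],1)@W[:3,:3].T+W[:3,3]
    u=p["cx"]-p["fx"]*X[:,0]/X[:,2]; v=p["cy"]+p["fy"]*X[:,1]/X[:,2]
    return map_coordinates(g,[v,u],order=1,mode="nearest")
def fit(p,c,r,z,sign=0,ang=a,d=.0025):
    g=cv2.GaussianBlur(cv2.cvtColor(p["img"],cv2.COLOR_RGB2GRAY).astype(float),(0,0),.7)
    def f(c):
        s=samp(p,g,c,r-d,z,ang)-samp(p,g,c,r+d,z,ang)
        return -np.mean(np.abs(s)) if sign==0 else -sign*np.mean(s)
    b=min(((f((c[0]+i,c[1]+j)),c[0]+i,c[1]+j) for i in np.arange(-.012,.0121,.002) for j in np.arange(-.012,.0121,.002)))
    m=minimize(f,b[1:],method="Nelder-Mead",options=dict(initial_simplex=[b[1:],(b[1]+.002,b[2]),(b[1],b[2]+.002)]))
    return m.x,m.fun
E
python3 - <<'E'
from rig import robot,cams,nets
from h import *
T=cams.camera("top");S=cams.camera("side")
print("mouth T",fit(T,(.54,.0145),.0445,.06),"S",fit(S,(.54,.0145),.0445,.06))
print("mouth T upper dark",fit(T,(.54,.0145),.0445,.06,-1,np.linspace(-1.5,1.5,60)))
for n,c,z in (("thick",(.657,-.007),.08),("R",(.574,-.212),.07),("L",(.482,.256),.07)):
    for k,P in (("T",T),("S",S)): print(n,k,fit(P,c,.042,z,1),fit(P,c,.023,z,-1))
for n,c,r,z in (("cap",(.5,.115),.028,.074),("jar",(.406,.019),.026,.1)):
    for k,P in (("T",T),("S",S)): print(n,k,fit(P,c,r,z,1))
E
```

```text
mouth T (array([0.54390635, 0.0166272 ]), np.float64(-7.665733901134747)) S (array([ 0.53814998, -0.00131896]), np.float64(-6.601128341377017))
mouth T upper dark (array([0.54446439, 0.01647292]), np.float64(-8.305913586806385))
thick T (array([ 0.65756607, -0.00656493]), np.float64(-53.09559417429412)) (array([ 0.6572425 , -0.00640032]), np.float64(-55.079395361302645))
thick S (array([ 0.65471777, -0.01201747]), np.float64(-23.594385389513857)) (array([ 0.65440945, -0.01157994]), np.float64(-22.618393745879295))
R T (array([ 0.57428966, -0.21208505]), np.float64(-49.42374881168699)) (array([ 0.57400849, -0.21198149]), np.float64(-50.26883892822405))
R S (array([ 0.57160615, -0.21621264]), np.float64(-30.107393414219835)) (array([ 0.57158921, -0.21628977]), np.float64(-30.024065754994215))
L T (array([0.48265659, 0.25589752]), np.float64(-59.681107445712996)) (array([0.48278916, 0.25598304]), np.float64(-61.369853434179774))
L S (array([0.48079123, 0.25079461]), np.float64(-19.07787134024777)) (array([0.48065232, 0.24976892]), np.float64(-17.06226521446444))
cap T (array([0.50079524, 0.11465179]), np.float64(-54.67865813244693))
cap S (array([0.49878901, 0.1095025 ]), np.float64(-21.008771784612616))
jar T (array([0.4057395 , 0.01868174]), np.float64(-44.08887069833257))
jar S (array([0.40485084, 0.01450112]), np.float64(-20.623813759034427))
```

>>> play_rows(commands=[{"spin":0.125,"y":-20},{"spin":0.125,"y":-30},{"spin":0.12,"y":-30},{"x":30,"y":-40},{"x":30,"y":-40},{"x":30,"y":-40},{"x":30,"y":-40},{"x":30,"y":-40}], grip=0, newtons=10)

```text
invalid input
```

>>> play_rows(commands=[{"x":0,"y":-20,"z":0,"spin":0.125},{"x":0,"y":-30,"z":0,"spin":0.125},{"x":0,"y":-30,"z":0,"spin":0.12},{"x":30,"y":-40,"z":0,"spin":0},{"x":30,"y":-40,"z":0,"spin":0},{"x":30,"y":-40,"z":0,"spin":0},{"x":30,"y":-40,"z":0,"spin":0},{"x":30,"y":-40,"z":0,"spin":0}], grip=0, newtons=10)

```text
time: 1.8
position: [0.3609, -0.3095, 0.2218]
tool_rot: [1.0, -0.014, 0.001, 0.005]
ft_force: [0.9, -1.0, -0.2]
grip_width: 0.0314
```

>>> play_rows(commands=[{"x":36,"y":-35,"z":0,"spin":0},{"x":36,"y":-35,"z":0,"spin":0},{"x":36,"y":-35,"z":0,"spin":0},{"x":36,"y":-35,"z":0,"spin":0},{"x":36,"y":-35,"z":10,"spin":0},{"x":36,"y":-35,"z":20,"spin":0},{"x":36,"y":-35,"z":20,"spin":0},{"x":36,"y":-35,"z":20,"spin":0}])

```text
time: 2.6
position: [0.6486, -0.0454, 0.1607]
tool_rot: [1.0, -0.013, 0.007, 0.008]
ft_force: [1.1, -0.0, 0.3]
grip_width: 0.0007
```

>>> play_rows(commands=[{"x":6,"y":-25,"z":10,"spin":0},{"x":0,"y":-10,"z":15,"spin":0},{"x":0,"y":0,"z":10,"spin":0},{"x":0,"y":0,"z":0,"spin":0}])

```text
time: 3.0
position: [0.6599, -0.0039, 0.1203]
tool_rot: [1.0, -0.009, 0.007, 0.007]
ft_force: [0.1, 0.9, 0.4]
grip_width: 0.0007
```

```bash
cat > look.py <<'E'
import sys
from rig import robot,cams,nets
from h import *
k=sys.argv[1]; c=eval(sys.argv[2]) if len(sys.argv)>2 else None
T=cams.camera("top");S=cams.camera("side");o=robot.get_obs()
print(o["position"],o["tool_rot"],o["ft_force"],o["grip_width"])
ims=[]
for P in (T,S):
    im=P["img"][:,:,::-1].copy()
    u,v=proj(P,o["position"] if c is None else c); 
    u0,v0=int(u),int(v); w=60
    x0=max(0,min(560-2*w,u0-w)); y0=max(0,min(420-2*w,v0-w))
    cr=cv2.resize(im[y0:y0+2*w,x0:x0+2*w],(400,400),interpolation=cv2.INTER_CUBIC)
    u,v=proj(P,o["position"]); s=400/(2*w)
    cv2.circle(cr,(int((u+.5-x0)*s),int((v+.5-y0)*s)),3,(0,0,255),-1)
    ims.append(cr)
cv2.imwrite(f"pics/{k}.png",np.hstack(ims))
E
python3 look.py a1
```

```text
[ 0.66075389 -0.00477806  0.12192603] [ 0.99988798 -0.00986374  0.00838655  0.00750995] [-0.16440942  0.57922493  0.50853001] 0.0004657063304994204
```

View pics/a1.png

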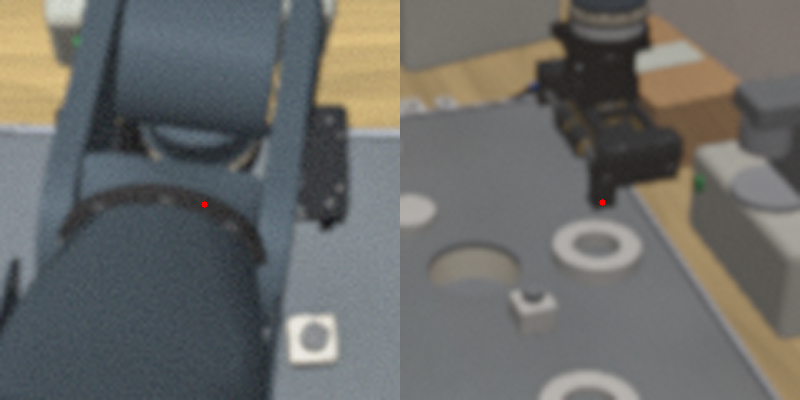

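>>> play_rows(commands=[{"x":-5,"y":4,"z":10,"spin":0},{"x":0,"y":0,"z":10,"spin":0},{"x":0,"y":0,"z":5,"spin":0},{"x":0,"y":0,"z":0,"spin":0}])

```text
time: 3.5
position: [0.6564, -0.0133, 0.0977]
tool_rot: [1.0, -0.012, 0.01, 0.008]
ft_force: [-0.7, 0.6, -0.6]
grip_width: 0.0004
```

```bash
python3 look.py a2
```

```text
[ 0.65704006 -0.01312015  0.09839839] [ 0.99983238 -0.01201605  0.0110918   0.00823442] [0.00351649 0.1202612  0.52403108] 0.00020631664266862134
```

View pics/a2.png

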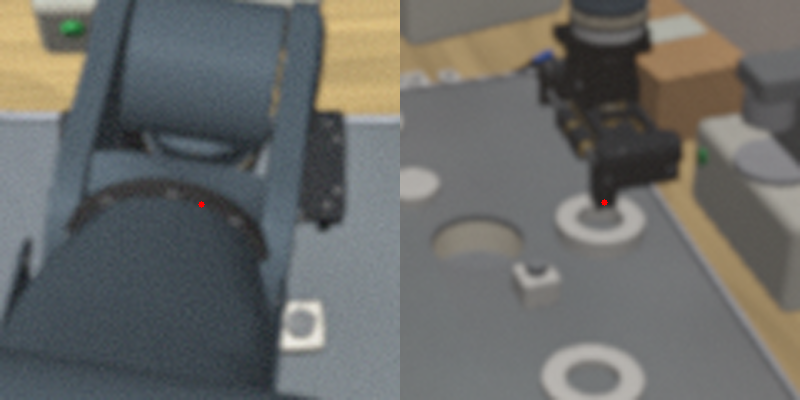

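>>> play_rows(commands=[{"x":-1,"y":-4,"z":12,"spin":0},{"x":0,"y":-1,"z":12,"spin":0},{"x":0,"y":0,"z":6,"spin":0},{"x":0,"y":0,"z":0,"spin":0}])

```text
time: 4.0
position: [0.6573, -0.0079, 0.0661]
tool_rot: [1.0, -0.012, 0.012, 0.008]
ft_force: [0.6, 0.2, 0.0]
grip_width: 0.0005
```

>>> play_rows(commands=[{"x":0,"y":0,"z":0,"spin":0},{"x":0,"y":0,"z":0,"spin":0},{"x":0,"y":0,"z":0,"spin":0},{"x":0,"y":0,"z":0,"spin":0}], grip=0.4, newtons=8)

```text
time: 4.4
position: [0.6576, -0.0077, 0.066]
tool_rot: [1.0, -0.012, 0.012, 0.008]
ft_force: [0.1, 1.1, -1.4]
grip_width: 0.0234
```

```bash
python3 look.py a3
```

```text
[ 0.65750018 -0.00772436  0.06589404] [ 0.99983022 -0.01160449  0.01166416  0.00829592] [ 0.04769139  0.21718742 -0.3939751 ] 0.0231600471806264
```

View pics/a3.png

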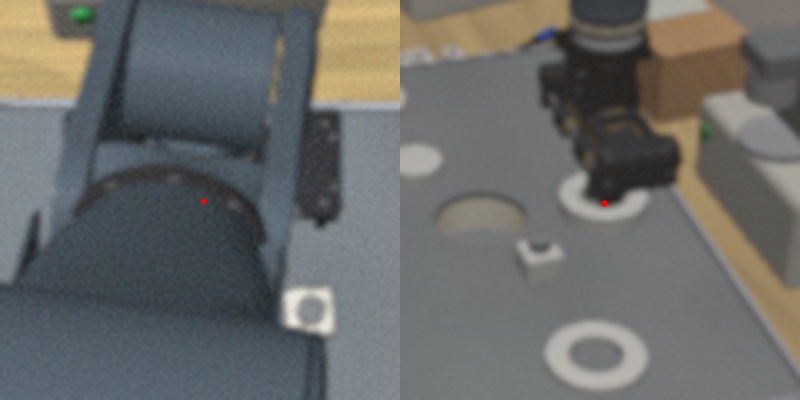

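>>> play_rows(commands=[{"x":-15,"y":-3,"z":-0.4,"spin":0},{"x":-20,"y":-4,"z":-0.5,"spin":0},{"x":-20,"y":-4,"z":-0.5,"spin":0},{"x":-20,"y":-4,"z":-0.5,"spin":0},{"x":-10,"y":-2,"z":-0.2,"spin":0},{"x":0,"y":0,"z":0,"spin":0}])

```text
time: 5.1
position: [0.572, 0.0112, 0.0664]
tool_rot: [1.0, -0.012, 0.014, 0.009]
ft_force: [-0.4, 0.2, -0.7]
grip_width: 0.0232
```

>>> play_rows(commands=[{"x":-12,"y":-2,"z":-0.3,"spin":0},{"x":-12,"y":-1.5,"z":-0.3,"spin":0},{"x":-4,"y":0,"z":0,"spin":0},{"x":0,"y":0,"z":0,"spin":0}])

```text
time: 5.5
position: [0.5475, 0.0144, 0.0667]
tool_rot: [1.0, -0.012, 0.018, 0.009]
ft_force: [-0.0, -0.3, -1.3]
grip_width: 0.0233
```

```bash
python3 look.py a4
```

```text
[0.5482807  0.01424008 0.06677881] [ 0.99971957 -0.01232423  0.01797106  0.00927049] [ 0.57029385  0.56406557 -0.88730111] 0.023247653209260036
```

View pics/a4.png

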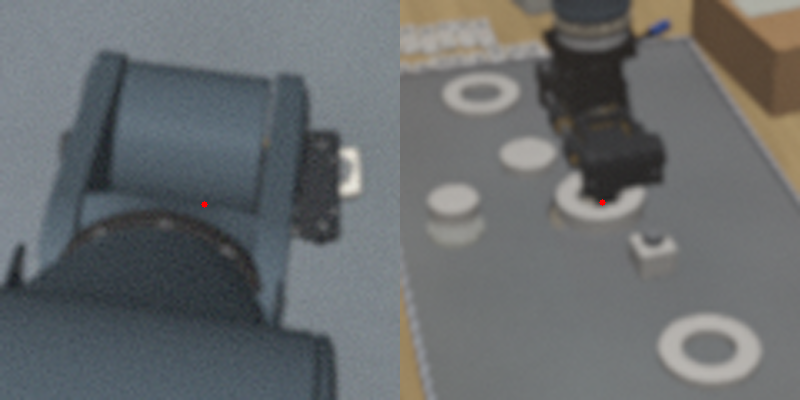

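>>> play_rows(commands=[{"x":-5,"y":-1.5,"z":0,"spin":0},{"x":0,"y":0,"z":0,"spin":0}])

```text
time: 5.8
position: [0.5442, 0.0157, 0.0666]
tool_rot: [1.0, -0.012, 0.019, 0.009]
ft_force: [-1.1, -0.7, -0.7]
grip_width: 0.0234
```

Release by shutting the fingers.

>>> play_rows(commands=[{"x":0,"y":0,"z":0,"spin":0},{"x":0,"y":0,"z":0,"spin":0},{"x":0,"y":0,"z":0,"spin":0}], grip=0)

```text
time: 6.1
position: [0.5442, 0.0155, 0.0665]
tool_rot: [1.0, -0.012, 0.018, 0.009]
ft_force: [-1.7, 0.0, -0.2]
grip_width: 0.0167
```

```bash
python3 look.py a5
```

```text
[0.54414738 0.01562686 0.0665075 ] [ 0.99970927 -0.0124037   0.01842939  0.00937412] [-1.48294655 -0.10019751 -1.02538833] 0.009909963310039146
```

View pics/a5.png

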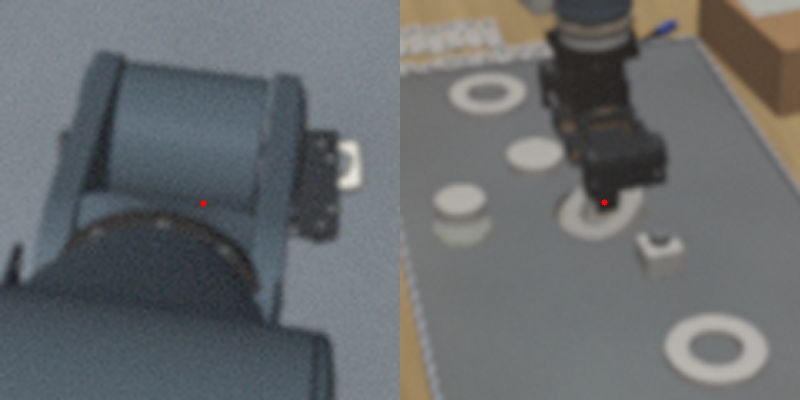

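>>> play_rows(commands=[{"x":0,"y":0,"z":0,"spin":0},{"x":0,"y":0,"z":0,"spin":0},{"x":0,"y":0,"z":0,"spin":0}])

```text
time: 6.5
position: [0.5432, 0.016, 0.0663]
tool_rot: [1.0, -0.012, 0.017, 0.009]
ft_force: [-1.3, -0.2, -0.1]
grip_width: 0.0008
```

```bash
python3 look.py a6
```

```text
[0.54328314 0.01593246 0.06634276] [ 0.99972677 -0.01247453  0.01753792  0.00912064] [-1.74727289  0.75910132 -0.69094835] 0.0005499952829680049
```

View pics/a6.png

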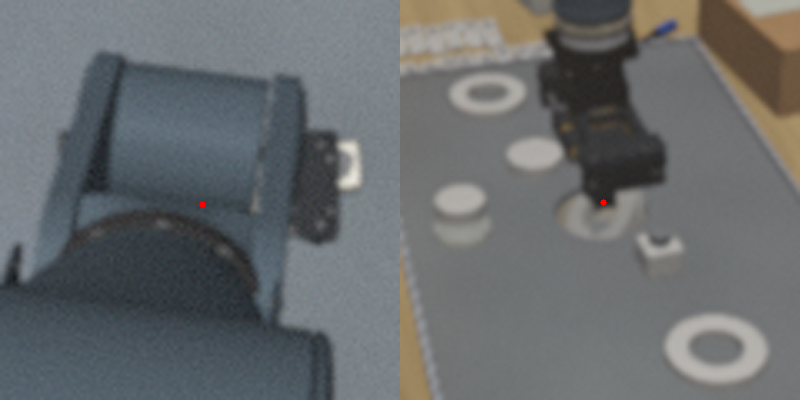

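>>> play_rows(commands=[{"x":0,"y":0,"z":-15,"spin":0},{"x":0,"y":0,"z":-15,"spin":0},{"x":0,"y":0,"z":0,"spin":0},{"x":0,"y":0,"z":0,"spin":0},{"x":0,"y":0,"z":0,"spin":0}], grip=0.56)

```text
time: 7.1
position: [0.5454, 0.0159, 0.0973]
tool_rot: [1.0, -0.013, 0.021, 0.01]
ft_force: [0.7, -0.3, 0.4]
grip_width: 0.0328
```

```bash
python3 look.py a7 "(.544,.016,.06)"
```

```text
[0.54501243 0.01594222 0.09696384] [ 0.99966681 -0.01268186  0.02037701  0.00949822] [-0.2197805  -0.22997816  0.53824258] 0.04052054476241462
```

View pics/a7.png

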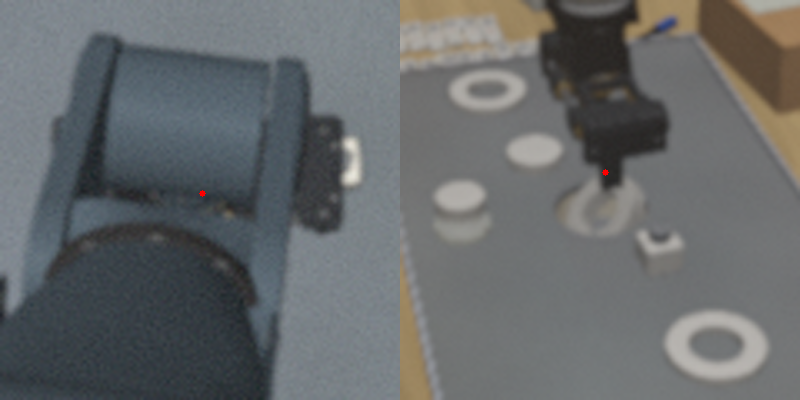

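>>> play_rows(commands=[{"x":12,"y":0,"z":0,"spin":0},{"x":11,"y":0,"z":0,"spin":0},{"x":0,"y":0,"z":0,"spin":0},{"x":0,"y":0,"z":0,"spin":0},{"x":0,"y":0,"z":0,"spin":0},{"x":0,"y":0,"z":0,"spin":0},{"x":0,"y":0,"z":15,"spin":0}], grip=0)

```text
time: 7.9
position: [0.5684, 0.0153, 0.0819]
tool_rot: [1.0, -0.013, 0.02, 0.009]
ft_force: [1.0, 0.2, 2.0]
grip_width: 0.0029
```

>>> play_rows(commands=[{"x":0,"y":0,"z":10,"spin":0},{"x":0,"y":0,"z":10,"spin":0},{"x":0,"y":0,"z":5,"spin":0}])

```text
time: 8.2
position: [0.568, 0.0149, 0.0549]
tool_rot: [1.0, -0.013, 0.018, 0.009]
ft_force: [0.0, 0.3, -0.5]
grip_width: 0.0006
```

>>> play_rows(commands=[{"x":0,"y":0,"z":7,"spin":0},{"x":0,"y":0,"z":6,"spin":0},{"x":0,"y":0,"z":0,"spin":0}])

```text
time: 8.5
position: [0.5677, 0.0148, 0.0398]
tool_rot: [1.0, -0.013, 0.017, 0.009]
ft_force: [-0.1, 0.3, 0.5]
grip_width: 0.0005
```

```bash
python3 look.py a8 "(.544,.016,.06)"
```

```text
[0.56819873 0.01470655 0.04056301] [ 0.99971703 -0.01265084  0.01795307  0.00913854] [-0.51906533  0.37718739  0.31052208] 0.0009258998755459123
```

View pics/a8.png

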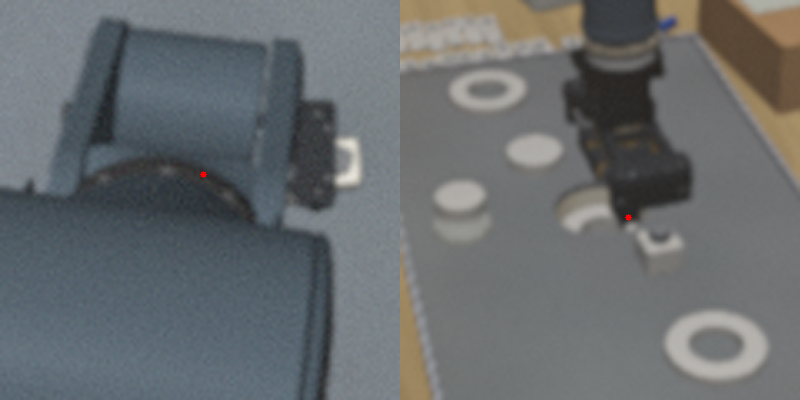

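>>> play_rows(commands=[{"x":0,"y":0,"z":4,"spin":0},{"x":0,"y":0,"z":3,"spin":0},{"x":0,"y":0,"z":2,"spin":0}])

```text
time: 8.9
position: [0.5693, 0.0145, 0.0341]
tool_rot: [1.0, -0.013, 0.019, 0.009]
ft_force: [-6.9, 1.2, 29.1]
grip_width: 0.0006
```

>>> play_rows(commands=[{"x":0,"y":0,"z":-20,"spin":0},{"x":0,"y":0,"z":-30,"spin":0},{"x":0,"y":0,"z":-30,"spin":0},{"x":0,"y":45,"z":0,"spin":0},{"x":0,"y":45,"z":0,"spin":0},{"x":0,"y":45,"z":0,"spin":0},{"x":0,"y":45,"z":0,"spin":0},{"x":0,"y":35,"z":0,"spin":0}])

```text
time: 9.7
position: [0.5631, -0.2004, 0.1238]
tool_rot: [1.0, -0.007, 0.022, 0.01]
ft_force: [-0.0, -0.6, -0.5]
grip_width: 0.0007
```

```bash
python3 look.py a9 "(.544,.016,.06)"
```

```text
[ 0.56401517 -0.20330557  0.12395986] [ 0.9996312  -0.00880573  0.02300375  0.01143458] [ 0.53833234  0.2490643  -0.44549757] 0.00046693806941456185
```

View pics/a9.png

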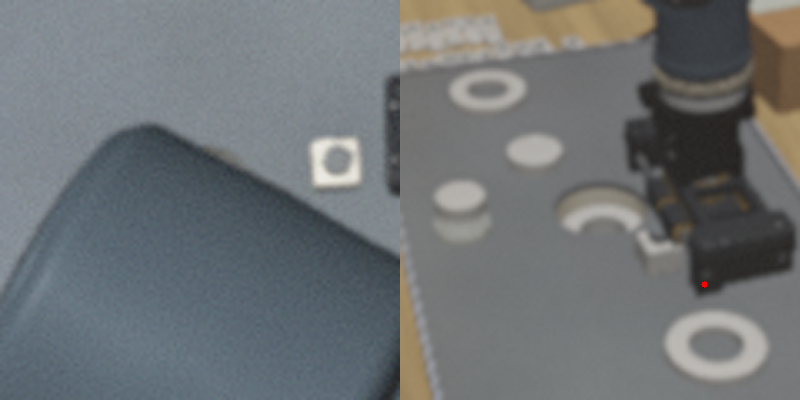

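>>> play_rows(commands=[{"x":7,"y":8,"z":10,"spin":0},{"x":0,"y":0,"z":15,"spin":0},{"x":0,"y":0,"z":10,"spin":0},{"x":0,"y":0,"z":0,"spin":0}])

```text
time: 10.2
position: [0.5722, -0.2102, 0.0855]
tool_rot: [1.0, -0.008, 0.022, 0.01]
ft_force: [-0.4, -0.1, -0.3]
grip_width: 0.0004
```

```bash
python3 look.py b1
```

```text
[ 0.5725549  -0.21038106  0.08673311] [ 0.99965815 -0.00827039  0.02242158  0.01060494] [-0.23437676 -0.63437472 -0.13071334] 0.00034942424896155995
```

View pics/b1.png

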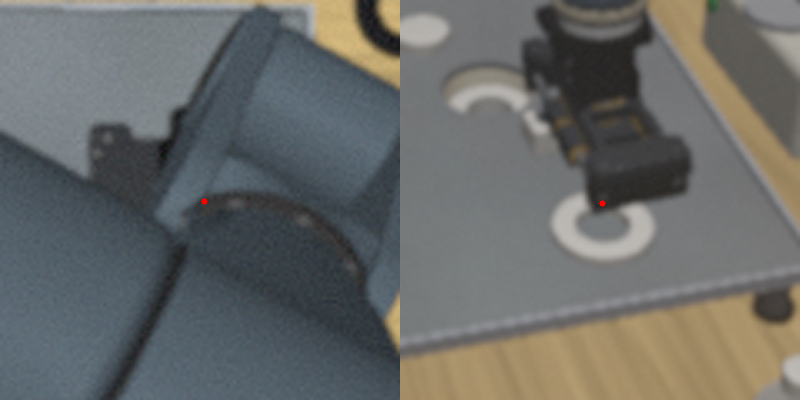

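>>> play_rows(commands=[{"x":0,"y":1,"z":10,"spin":0},{"x":0,"y":0,"z":8,"spin":0},{"x":0,"y":0,"z":3,"spin":0},{"x":0,"y":0,"z":0,"spin":0}])

```text
time: 10.7
position: [0.5741, -0.2104, 0.0646]
tool_rot: [1.0, -0.007, 0.023, 0.011]
ft_force: [-0.2, 0.6, 0.4]
grip_width: 0.0004
```

>>> play_rows(commands=[{"x":0,"y":0,"z":2,"spin":0},{"x":0,"y":0,"z":0,"spin":0},{"x":0,"y":0,"z":0,"spin":0},{"x":0,"y":0,"z":0,"spin":0},{"x":0,"y":0,"z":0,"spin":0}], grip=0.4, newtons=6)

```text
time: 11.2
position: [0.5746, -0.211, 0.0631]
tool_rot: [1.0, -0.007, 0.023, 0.011]
ft_force: [0.8, -0.1, -0.1]
grip_width: 0.0234
```

```bash
python3 look.py b2
```

```text
[ 0.57454927 -0.21092073  0.06305281] [ 0.99963849 -0.00714114  0.02339529  0.0111607 ] [ 1.07491139  1.03378827 -0.99163634] 0.02306881587400963
```

View pics/b2.png

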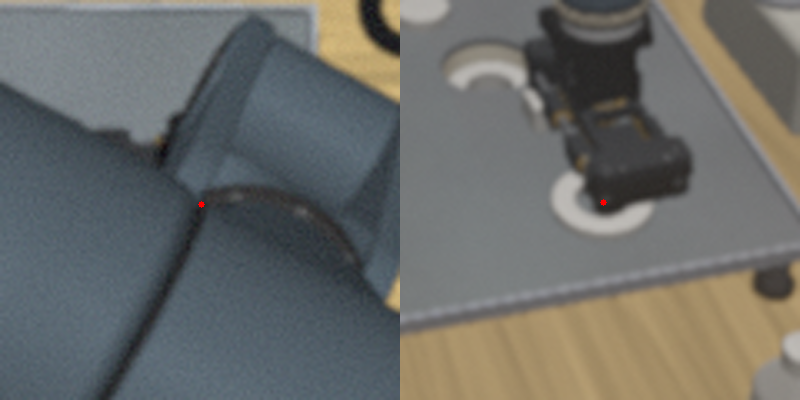

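>>> play_rows(commands=[{"x":-13,"y":-10,"z":-0.8,"spin":0},{"x":-13,"y":-10,"z":-0.8,"spin":0},{"x":-13,"y":-10,"z":-0.8,"spin":0},{"x":-13,"y":-10,"z":-0.8,"spin":0}])

```text
time: 11.7
position: [0.5248, -0.1716, 0.0634]
tool_rot: [1.0, -0.008, 0.026, 0.013]
ft_force: [-0.8, 0.4, 0.5]
grip_width: 0.0232
```

>>> play_rows(commands=[{"x":-14,"y":-10,"z":-0.8,"spin":0},{"x":-14,"y":-10,"z":-0.8,"spin":0},{"x":-14,"y":-11,"z":-0.8,"spin":0},{"x":-10,"y":-10,"z":-0.6,"spin":0}])

```text
time: 12.1
position: [0.4717, -0.1284, 0.0632]
tool_rot: [1.0, -0.008, 0.027, 0.013]
ft_force: [0.1, -0.6, -0.1]
grip_width: 0.0232
```

>>> play_rows(commands=[{"x":0,"y":-15,"z":-0.3,"spin":0},{"x":0,"y":-15,"z":-0.3,"spin":0},{"x":0,"y":-15,"z":-0.3,"spin":0},{"x":0,"y":-15,"z":-0.3,"spin":0},{"x":0,"y":-15,"z":-0.3,"spin":0},{"x":0,"y":-10,"z":-0.2,"spin":0}])

```text
time: 12.7
position: [0.472, -0.0406, 0.0637]
tool_rot: [0.999, -0.009, 0.027, 0.013]
ft_force: [0.1, 0.2, 1.0]
grip_width: 0.0233
```

```bash
python3 look.py b3
```

```text
[ 0.47177562 -0.0403662   0.06366808] [ 0.99950561 -0.00858488  0.02720261  0.01322315] [-0.92030642 -0.23519969 -0.67497785] 0.02307647788981691
```

View pics/b3.png

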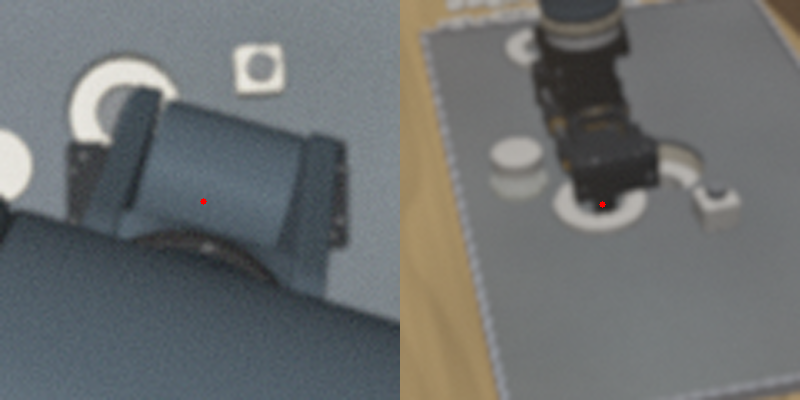

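>>> play_rows(commands=[{"x":14,"y":-11,"z":0.8,"spin":0},{"x":14,"y":-11,"z":0.6,"spin":0},{"x":14,"y":-11,"z":0.5,"spin":0},{"x":14,"y":-11,"z":0.5,"spin":0},{"x":10,"y":-9,"z":0.4,"spin":0},{"x":0,"y":0,"z":0,"spin":0}])

```text
time: 13.4
position: [0.5422, 0.01, 0.0632]
tool_rot: [0.999, -0.01, 0.028, 0.014]
ft_force: [0.6, -0.7, 0.5]
grip_width: 0.0232
```

>>> play_rows(commands=[{"x":2,"y":-6,"z":0,"spin":0},{"x":0,"y":0,"z":0,"spin":0}])

```text
time: 13.6
position: [0.5434, 0.0156, 0.0628]
tool_rot: [0.999, -0.01, 0.027, 0.014]
ft_force: [-0.8, 0.1, 0.3]
grip_width: 0.0245
```

>>> play_rows(commands=[{"x":0,"y":0,"z":0,"spin":0},{"x":0,"y":0,"z":0,"spin":0},{"x":0,"y":0,"z":0,"spin":0},{"x":0,"y":0,"z":0,"spin":0},{"x":0,"y":0,"z":0,"spin":0},{"x":0,"y":0,"z":0,"spin":0}], grip=0)

```text
time: 14.2
position: [0.5414, 0.0145, 0.0629]
tool_rot: [1.0, -0.011, 0.026, 0.014]
ft_force: [1.1, 0.2, -0.3]
grip_width: 0.0013
```

```bash
python3 look.py b4
```

```text
[0.5414578  0.01455619 0.06288261] [ 0.99951539 -0.01099544  0.02568232  0.01372978] [ 0.21929739  0.39007514 -0.33000774] 0.0004218828385679959
```

View pics/b4.png

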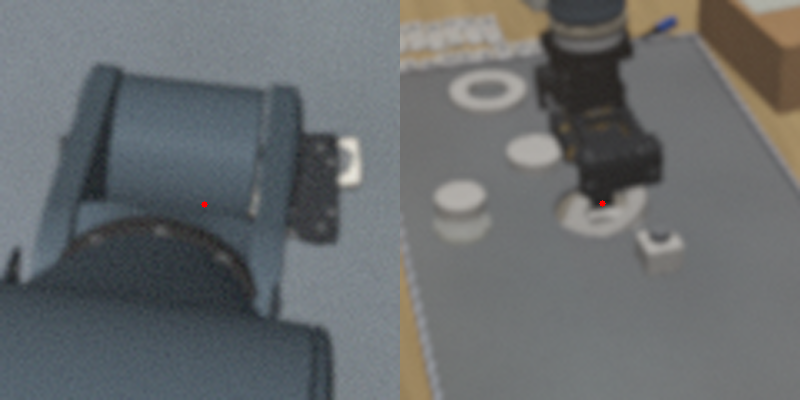

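>>> play_rows(commands=[{"x":0,"y":0,"z":-15,"spin":0},{"x":0,"y":0,"z":-15,"spin":0}])

```text
time: 14.5
position: [0.5384, 0.0155, 0.0916]
tool_rot: [1.0, -0.011, 0.023, 0.013]
ft_force: [0.5, 0.5, -0.4]
grip_width: 0.0004
```

```bash
python3 look.py b5 "(.544,.016,.06)"
```

```text
[0.53979877 0.01540907 0.09297111] [ 0.99952183 -0.01101467  0.02544553  0.01368638] [ 0.81209624 -0.56192013  0.60241437] 0.00032382882534251684
```

View pics/b5.png

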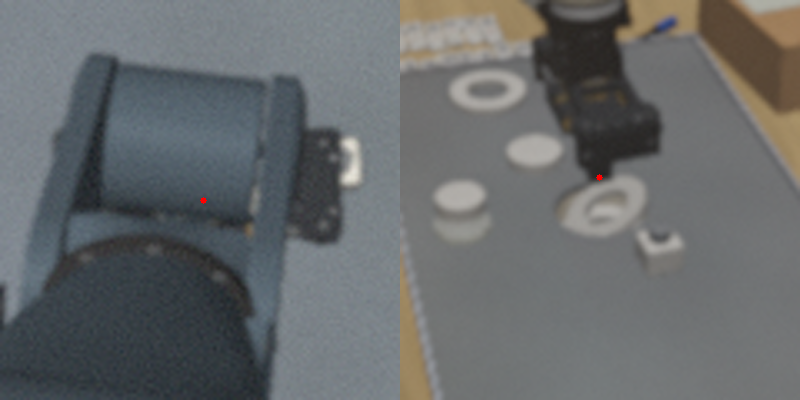

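>>> play_rows(commands=[{"x":14,"y":-1,"z":0,"spin":0},{"x":13,"y":0,"z":8,"spin":0},{"x":0,"y":0,"z":10,"spin":0},{"x":0,"y":0,"z":8,"spin":0},{"x":0,"y":0,"z":5,"spin":0}])

```text
time: 15.1
position: [0.5682, 0.015, 0.0594]
tool_rot: [1.0, -0.011, 0.024, 0.014]
ft_force: [-0.7, -0.0, 0.1]
grip_width: 0.0002
```

>>> play_rows(commands=[{"x":0,"y":0,"z":4,"spin":0},{"x":0,"y":0,"z":4,"spin":0},{"x":0,"y":0,"z":3,"spin":0}])

```text
time: 15.4
position: [0.5661, 0.015, 0.0454]
tool_rot: [1.0, -0.011, 0.022, 0.013]
ft_force: [0.1, 0.2, 0.6]
grip_width: 0.0003
```

```bash
python3 look.py b6 "(.544,.016,.06)"
```

```text
[0.56608011 0.01495456 0.04545726] [ 0.99962239 -0.01096364  0.02146838  0.01318999] [-0.24465463 -0.59516567  0.24894408] 0.0005465763792688618
```

View pics/b6.png

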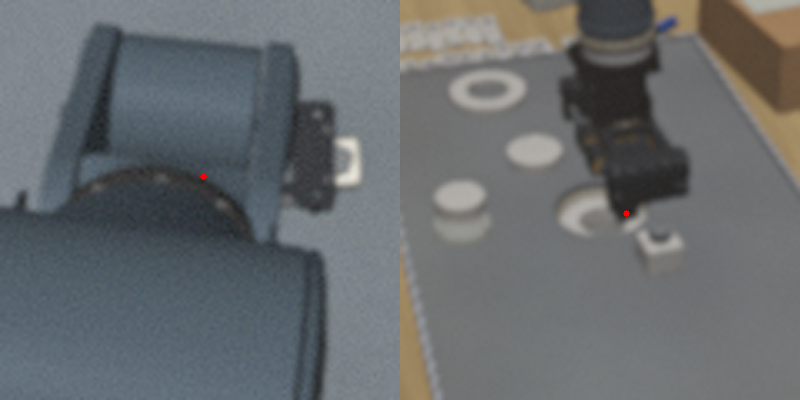

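Looks flat already; press gently to confirm at z≈0.044.

>>> play_rows(commands=[{"x":2,"y":0,"z":2,"spin":0},{"x":0,"y":0,"z":2,"spin":0}])

```text
time: 15.7
position: [0.5676, 0.0149, 0.0441]
tool_rot: [1.0, -0.011, 0.021, 0.013]
ft_force: [-5.7, 0.8, 24.4]
grip_width: 0.0004
```

>>> play_rows(commands=[{"x":0,"y":0,"z":-25,"spin":0},{"x":0,"y":0,"z":-35,"spin":0},{"x":0,"y":0,"z":-25,"spin":0},{"x":-12,"y":-40,"z":-1,"spin":0},{"x":-15,"y":-40,"z":-1,"spin":0},{"x":-15,"y":-40,"z":-1,"spin":0},{"x":-15,"y":-40,"z":-1,"spin":0},{"x":-15,"y":-40,"z":-1,"spin":0}])

```text
time: 16.5
position: [0.504, 0.2197, 0.134]
tool_rot: [0.999, -0.017, 0.03, 0.013]
ft_force: [0.3, 0.5, -0.3]
grip_width: 0.0003
```

>>> play_rows(commands=[{"x":0,"y":-20,"z":0,"spin":0},{"x":0,"y":0,"z":0,"spin":0}])

```text
time: 16.7
position: [0.5022, 0.2454, 0.1343]
tool_rot: [0.999, -0.013, 0.031, 0.013]
ft_force: [-0.0, -0.1, 0.2]
grip_width: 0.0007
```

```bash
python3 look.py c1 "(.544,.016,.06)"
```

```text
[0.5018471  0.24296395 0.13400331] [ 0.9993705  -0.01459618  0.02949532  0.01325048] [-0.04228482 -0.12115146  0.11224866] 0.00041107229800709216
```

View pics/c1.png

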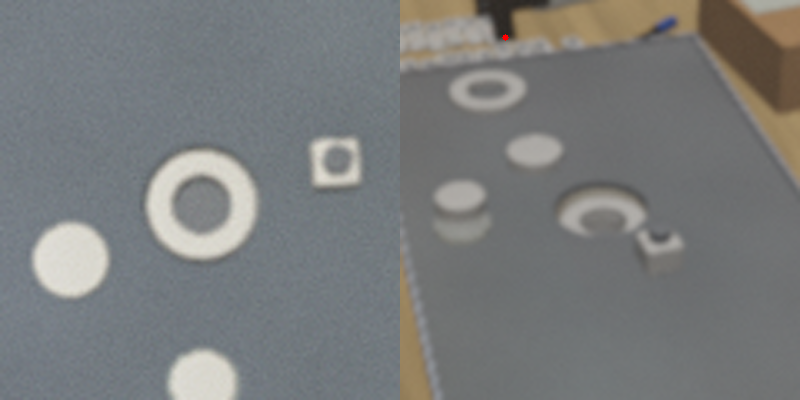

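>>> play_rows(commands=[{"x":-12,"y":-7,"z":5,"spin":0},{"x":-11,"y":-6,"z":15,"spin":0},{"x":0,"y":0,"z":15,"spin":0},{"x":0,"y":0,"z":9,"spin":0},{"x":0,"y":0,"z":0,"spin":0}])

```text
time: 17.3
position: [0.48, 0.251, 0.0865]
tool_rot: [0.999, -0.019, 0.029, 0.014]
ft_force: [0.6, -0.4, 0.5]
grip_width: 0.0003
```

```bash
python3 look.py c2
```

```text
[0.48106121 0.25151898 0.08762542] [ 0.99928721 -0.01881368  0.02983058  0.01346301] [-0.21068514  0.5239065   0.63931345] 0.000524723100285741
```

View pics/c2.png

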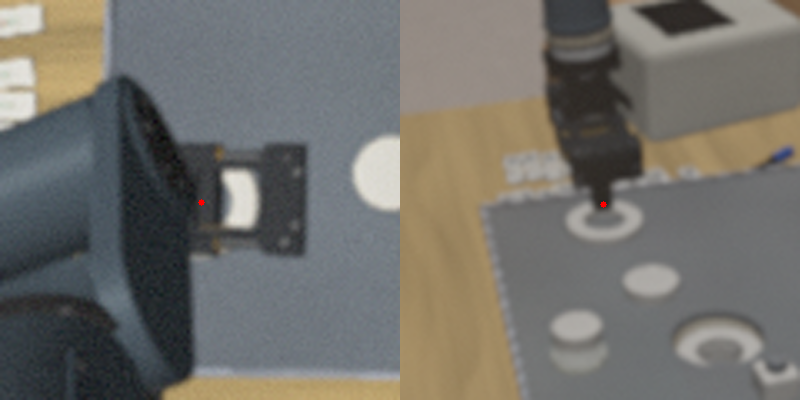

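>>> play_rows(commands=[{"x":0,"y":-4,"z":10,"spin":0},{"x":0,"y":0,"z":9,"spin":0},{"x":0,"y":0,"z":4,"spin":0},{"x":0,"y":0,"z":0,"spin":0}])

```text
time: 17.8
position: [0.4845, 0.2551, 0.064]
tool_rot: [0.999, -0.019, 0.032, 0.013]
ft_force: [-1.1, 0.7, -0.1]
grip_width: 0.0002
```

>>> play_rows(commands=[{"x":-1,"y":0,"z":1,"spin":0},{"x":0,"y":0,"z":0,"spin":0},{"x":0,"y":0,"z":0,"spin":0},{"x":0,"y":0,"z":0,"spin":0},{"x":0,"y":0,"z":0,"spin":0}], grip=0.4)

```text
time: 18.3
position: [0.4836, 0.2553, 0.0632]
tool_rot: [0.999, -0.019, 0.032, 0.013]
ft_force: [1.5, 0.4, -0.1]
grip_width: 0.0231
```

```bash
python3 look.py c3
```

```text
[0.48360444 0.25534882 0.06316214] [ 0.99922391 -0.01936482  0.03183611  0.01276855] [-0.81515236 -0.45764532 -0.35218836] 0.02303004173470909
```

View pics/c3.png

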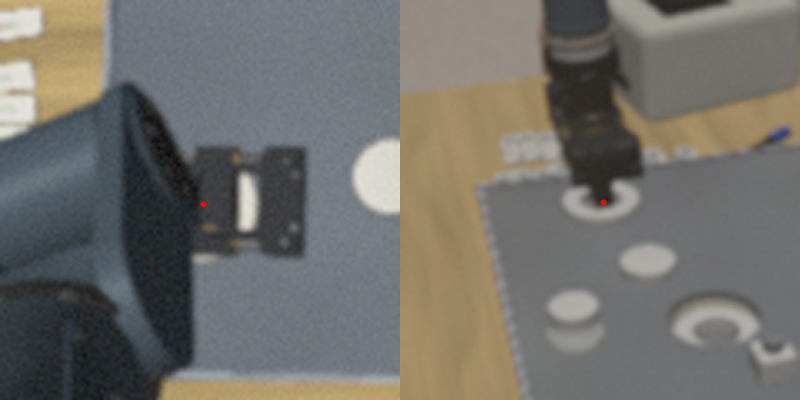

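>>> play_rows(commands=[{"x":14,"y":6,"z":1.1,"spin":0},{"x":14,"y":6,"z":1.1,"spin":0},{"x":14,"y":6,"z":1.1,"spin":0},{"x":14,"y":6,"z":1.1,"spin":0}])

```text
time: 18.8
position: [0.5416, 0.2276, 0.063]
tool_rot: [0.999, -0.018, 0.031, 0.013]
ft_force: [0.4, -0.0, 0.1]
grip_width: 0.0225
```

>>> play_rows(commands=[{"x":14,"y":6,"z":1,"spin":0},{"x":14,"y":6,"z":1,"spin":0},{"x":14,"y":6,"z":1,"spin":0},{"x":14,"y":7,"z":1,"spin":0}])

```text
time: 19.2
position: [0.6039, 0.1963, 0.063]
tool_rot: [0.999, -0.02, 0.032, 0.013]
ft_force: [0.1, 0.8, -0.7]
grip_width: 0.0229
```

>>> play_rows(commands=[{"x":0,"y":14,"z":0.4,"spin":0},{"x":0,"y":14,"z":0.4,"spin":0},{"x":0,"y":14,"z":0.4,"spin":0},{"x":0,"y":14,"z":0.4,"spin":0},{"x":0,"y":14,"z":0.4,"spin":0},{"x":0,"y":14,"z":0.4,"spin":0},{"x":0,"y":10,"z":0.3,"spin":0}])

```text
time: 19.9
position: [0.6017, 0.0931, 0.0629]
tool_rot: [0.999, -0.021, 0.033, 0.012]
ft_force: [0.8, 1.3, -0.0]
grip_width: 0.0228
```

```bash
python3 look.py c4
```

```text
[0.60178405 0.09258226 0.06293206] [ 0.99914047 -0.02162629  0.0329737   0.01278139] [0.13508291 0.47228629 0.60468159] 0.023022302275717145
```

View pics/c4.png

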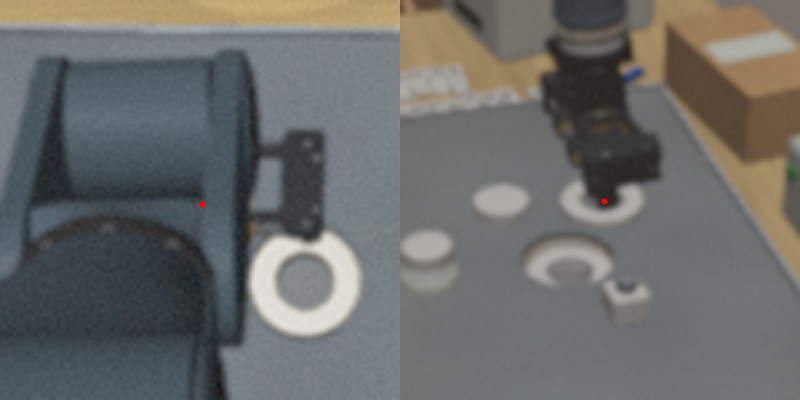

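>>> play_rows(commands=[{"x":-9,"y":13,"z":-0.3,"spin":0},{"x":-9,"y":13,"z":-0.3,"spin":0},{"x":-9,"y":13,"z":-0.3,"spin":0},{"x":-9,"y":13,"z":-0.3,"spin":0},{"x":-9,"y":12,"z":-0.3,"spin":0},{"x":-5,"y":8,"z":-0.1,"spin":0},{"x":0,"y":0,"z":0,"spin":0}])

```text
time: 20.7
position: [0.5451, 0.0191, 0.0629]
tool_rot: [0.999, -0.021, 0.033, 0.012]
ft_force: [-0.3, 0.6, -0.3]
grip_width: 0.023
```

>>> play_rows(commands=[{"x":-0.5,"y":3.5,"z":0,"spin":0},{"x":0,"y":0,"z":0,"spin":0}])

```text
time: 20.9
position: [0.5445, 0.0152, 0.0629]
tool_rot: [0.999, -0.022, 0.034, 0.012]
ft_force: [0.7, 0.1, -0.0]
grip_width: 0.0236
```

>>> play_rows(commands=[{"x":0,"y":0,"z":0,"spin":0},{"x":0,"y":0,"z":0,"spin":0},{"x":0,"y":0,"z":0,"spin":0},{"x":0,"y":0,"z":0,"spin":0},{"x":0,"y":0,"z":0,"spin":0},{"x":0,"y":0,"z":0,"spin":0}], grip=0)

```text
time: 21.5
position: [0.5459, 0.0163, 0.0629]
tool_rot: [0.999, -0.02, 0.034, 0.012]
ft_force: [-0.3, 0.3, 0.4]
grip_width: 0.0019
```

>>> play_rows(commands=[{"x":0,"y":0,"z":-15,"spin":0},{"x":0,"y":0,"z":-15,"spin":0}])

```text
time: 21.7
position: [0.5424, 0.0174, 0.0916]
tool_rot: [0.999, -0.02, 0.032, 0.012]
ft_force: [0.7, 0.1, 1.0]
grip_width: 0.0005
```

```bash
python3 look.py c5 "(.544,.016,.06)"
```

```text
[0.54378318 0.01721904 0.09303119] [ 0.99913281 -0.02028465  0.03421171  0.01231734] [ 0.71650627  0.74627139 -0.33181677] 0.0003987714127202673
```

View pics/c5.png

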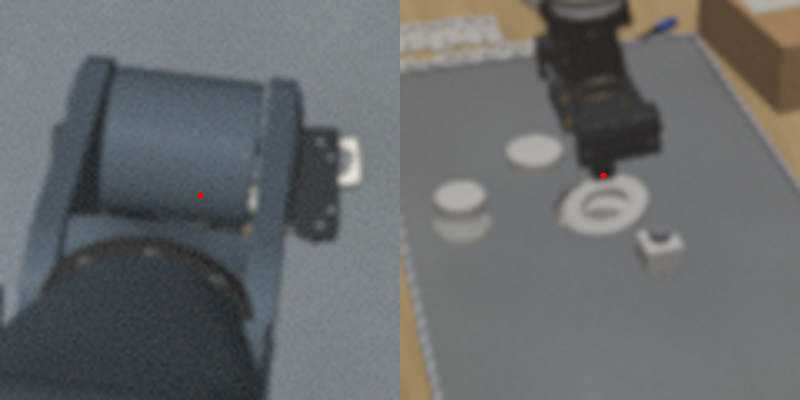

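>>> play_rows(commands=[{"x":12,"y":1,"z":0,"spin":0},{"x":11,"y":0,"z":8,"spin":0},{"x":0,"y":0,"z":10,"spin":0},{"x":0,"y":0,"z":6,"spin":0}])

```text
time: 22.2
position: [0.5691, 0.0147, 0.0688]
tool_rot: [0.999, -0.02, 0.035, 0.012]
ft_force: [-6.5, 0.5, 24.1]
grip_width: 0.0004
```

>>> play_rows(commands=[{"x":0,"y":0,"z":4,"spin":0},{"x":0,"y":0,"z":3,"spin":0},{"x":0,"y":0,"z":3,"spin":0}])

```text
time: 22.5
position: [0.5685, 0.0135, 0.0625]
tool_rot: [0.999, -0.019, 0.034, 0.013]
ft_force: [0.2, 0.4, -0.9]
grip_width: 0.0005
```

>>> play_rows(commands=[{"x":0,"y":0,"z":3,"spin":0},{"x":0,"y":0,"z":3,"spin":0},{"x":0,"y":0,"z":2,"spin":0}])

```text
time: 22.8
position: [0.5677, 0.0135, 0.0539]
tool_rot: [0.999, -0.019, 0.033, 0.013]
ft_force: [-7.8, 1.0, 39.5]
grip_width: 0.0004
```

```bash
python3 look.py c6 "(.544,.016,.06)"
```

```text
[0.56763134 0.01350828 0.05411825] [ 0.99918142 -0.01934164  0.03292473  0.01335523] [-4.2382698   0.79568287 17.09679057] 0.0006403887402612314
```

View pics/c6.png

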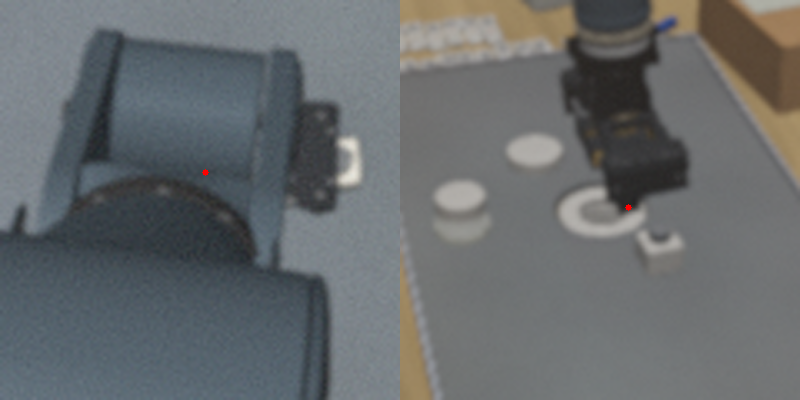

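Pressed at z 0.054, the expected stack height. Lift clear and look from above.

>>> play_rows(commands=[{"x":0,"y":0,"z":-20,"spin":0},{"x":0,"y":0,"z":-35,"spin":0},{"x":0,"y":0,"z":-30,"spin":0},{"x":-5,"y":-40,"z":0,"spin":0},{"x":-5,"y":-40,"z":0,"spin":0},{"x":-5,"y":-40,"z":0,"spin":0},{"x":-5,"y":-40,"z":0,"spin":0},{"x":-5,"y":-40,"z":0,"spin":0}])

```text
time: 23.7
position: [0.5451, 0.2178, 0.1295]
tool_rot: [0.999, -0.025, 0.029, 0.013]
ft_force: [0.4, 0.0, 0.7]
grip_width: 0.0006
```

```bash
python3 look.py d1 "(.544,.016,.06)"; python3 - <<'E'
from rig import cams
from h import *
T=cams.camera("top");cv2.imwrite("pics/d2.png",T["img"][:,:,::-1])
print(fit(T,(.544,.016),.042,.054,1),fit(T,(.544,.016),.023,.054,-1))
for n,c,r,z in (("cap",(.5,.115),.028,.074),("jar",(.406,.019),.026,.1)): print(n,fit(T,c,r,z,1))
g=cv2.cvtColor(T["img"],cv2.COLOR_RGB2GRAY)
S=cams.camera("side");print("S",fit(S,(.542,.012),.042,.054,1),fit(S,(.542,.012),.023,.054,-1))
E
```

```text
[0.54424855 0.22099072 0.12918363] [ 0.99924778 -0.02202385  0.02929831  0.01266649] [-0.06233942 -0.33498545  0.49676067] 0.0004662420077267711
(array([0.54368666, 0.01782331]), np.float64(-61.25838003875842)) (array([0.54384172, 0.01797455]), np.float64(-57.06946437839567))
cap (array([0.50081494, 0.11473187]), np.float64(-58.68170584263842))
jar (array([0.40577379, 0.01873048]), np.float64(-47.39402302137763))
S (array([0.54137213, 0.01415927]), np.float64(-25.08614551785816)) (array([0.5417143 , 0.01352775]), np.float64(-18.88476692575993))
```

View pics/d1.png

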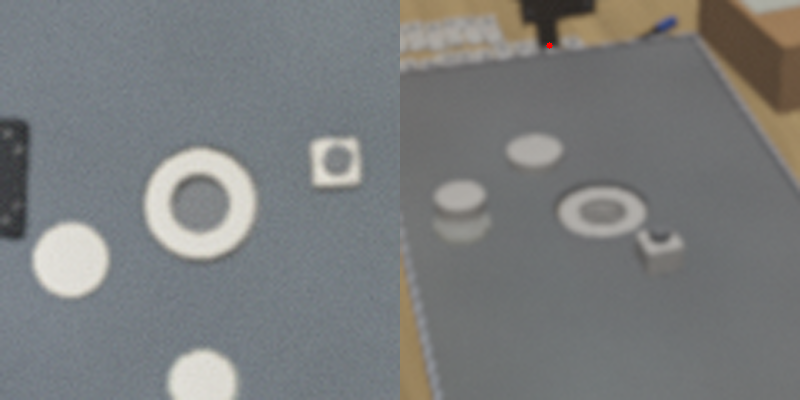

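View pics/d2.png

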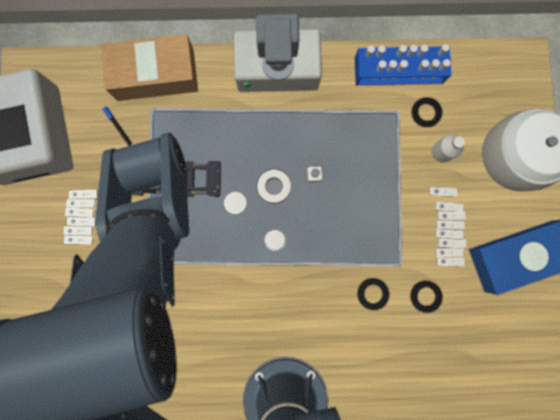

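>>> play_rows(commands=[{"x":-6,"y":40,"z":0,"spin":0},{"x":-6,"y":40,"z":0,"spin":0},{"x":-6,"y":40,"z":0,"spin":0},{"x":-6,"y":40,"z":0,"spin":0},{"x":0,"y":30,"z":0,"spin":0},{"x":0,"y":10,"z":0,"spin":0},{"x":0,"y":0,"z":0,"spin":0}])

```text
time: 24.6
position: [0.5093, 0.0038, 0.1304]
tool_rot: [0.999, -0.028, 0.028, 0.014]
ft_force: [-0.6, 0.5, -0.3]
grip_width: 0.0006
```

>>> play_rows(commands=[{"x":4,"y":-13,"z":15,"spin":0},{"x":0,"y":0,"z":20,"spin":0},{"x":0,"y":0,"z":15,"spin":0},{"x":0,"y":0,"z":10,"spin":0}])

```text
time: 25.0
position: [0.5194, 0.0155, 0.0699]
tool_rot: [0.999, -0.029, 0.03, 0.014]
ft_force: [0.9, 0.2, -0.3]
grip_width: 0.0007
```

>>> play_rows(commands=[{"x":0,"y":0,"z":6,"spin":0},{"x":0,"y":0,"z":4,"spin":0},{"x":0,"y":0,"z":2,"spin":0}])

```text
time: 25.3
position: [0.5196, 0.0167, 0.0561]
tool_rot: [0.999, -0.029, 0.029, 0.014]
ft_force: [-0.7, 0.8, 0.3]
grip_width: 0.0001
```

>>> play_rows(commands=[{"x":0,"y":0,"z":2,"spin":0},{"x":0,"y":0,"z":1.5,"spin":0}])

```text
time: 25.5
position: [0.5199, 0.0167, 0.0546]
tool_rot: [0.999, -0.028, 0.029, 0.014]
ft_force: [-4.8, 0.3, 19.0]
grip_width: 0.0005
```

>>> play_rows(commands=[{"x":0,"y":0,"z":-15,"spin":0},{"x":0,"y":0,"z":-35,"spin":0},{"x":0,"y":0,"z":-35,"spin":0},{"x":0,"y":-40,"z":0,"spin":0},{"x":0,"y":-40,"z":0,"spin":0},{"x":0,"y":-40,"z":0,"spin":0},{"x":0,"y":-40,"z":0,"spin":0},{"x":0,"y":-40,"z":0,"spin":0}])

```text
time: 26.3
position: [0.532, 0.2199, 0.1436]
tool_rot: [0.999, -0.035, 0.036, 0.014]
ft_force: [1.2, 0.1, -0.6]
grip_width: 0.0006
```

```bash
python3 look.py e1 "(.544,.016,.06)"
```

```text
[0.53242465 0.22293408 0.14366424] [ 0.9987221  -0.03173568  0.0371009   0.01305935] [-0.19160756 -0.9178939  -0.05188081] 0.000507149373514968
```

View pics/e1.png

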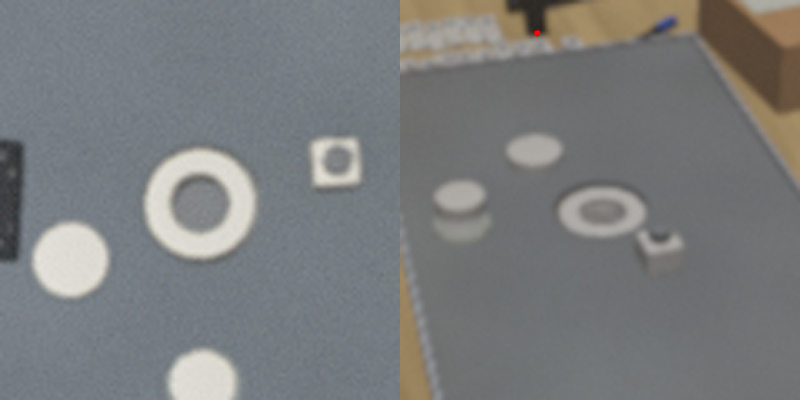

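Contact sits at 54 mm on both sides, so the stack is flat. Handing in.

```bash
python3 -c "
from rig import robot
print(robot.hand_in())"
```

```text
the job is handed in; nothing more can be done
None
```

All three rings are in the tube, the thick one first and then the two thin ones, and the job was handed in at about 26.4 s of the 72 s.

- **Method:** I opened the closed fingertips inside each ring's bore, slid it along the deck around the dropper and the cap, and released it over the mouth. Each ring tipped in leaning, so I pressed its high side flat with the shut fingertips.
- **Stack height:** The presses met resistance at 34 mm, 44 mm and 54 mm above the table, the heights a flat stack should give. The top ring gave 54 mm on one side and 54.6 mm on the opposite side.
- **Bystanders:** In the last pictures the top ring lies level, just below the deck. The refitted positions of the jar and cap had not changed, and the dropper looked unmoved. I did not measure the reagent bottle or the cassettes, but the arm stayed clear of them.
- **Force:** The highest reading I saw was about 40 N total (39.5 N of it vertical), on the last press. That was at the fingertips and only one reading per move, so a brief higher peak is possible. The 40 N limit is for the arm or gripper body.
- **Lifting:** While a ring was held, the tool's height varied by about half a millimetre, so a ring may have been very slightly unloaded. I saw no lift-off in the pictures.
- **Disagreements:** The two cameras differed by about 3–5 mm. The top camera agreed with the fingers to about 1 mm, so I used that one. The tool also drifted to a tilt of a few degrees, which I allowed for in the moves.

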